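Turn the dispenser's cap to the right slot and tip out the small balls

ROBOT

A 6-joint arm with a two-finger parallel gripper is mounted at the origin on the work surface. World frame = base frame: x ahead of the robot, y to its left, z up, the work surface at z = 0. Lengths are in m, angles in degrees, forces in N, time in s.
With the tool pointing down it reaches from about 0.375 to 0.975 m from the base axis. Payload 3.8 kg.
Tool frame: the origin (TCP) lies at the very end of the fingers, on their centre line; the grasp point (between the pads) lies grip_depth behind it (grip_depth is the distance from the TCP to the grasp point, in m); z points along the fingers, y is the line along which they close (so a half turn about z gives the same grasp; the last joint's range is limited). The gripper opens to 85 mm and grips with 20 to 120 N. Pads are 22 mm wide; open, the fingers measure 114 mm over their backs; the gripper's body (76 mm by 85 mm) begins 54 mm behind the grasp point. The pads swing forward as they close: fully open they stand 13 mm farther back than shut.
Start: joints at [-2.114, 15.12, 91.902, -0, 72.978, -2.114], TCP at [0.675, -0, 0.231] pointing down, gripper open.
Joint ranges: [-150.88, 150.88], [-54.13, 125.18], [17.81, 147.31], [-75.09, 255.09], [0, 152.58], [-146.25, 146.25]. Speed limits (degrees/s): [147.25, 147.25, 180, 180, 180, 180].

INTERFACE

Orientations are given as [roll, pitch, yaw] about the fixed x, y, z axes, in that order (R = Rz(yaw) Ry(pitch) Rx(roll)).
In Python, from cell import move_ptp, movel, movej, let_go, close_gripper, wait, ik, read_state, camera, Unreachable, hand_in, look_for, cut_out, grip_depth gives the robot as it stands. Calls block until the motion is done:
- move_ptp(position, orientation): joint-space move of the TCP to a pose.
- movel(position, rot=None, max_speed=0.15, force_limit=None): straight line of the TCP; rot=None keeps the orientation; max_speed is the mean speed in m/s. With force_limit (N) it stops when the force on the tool has changed by that much, and returns True; else False.
- movej(angles): joint-space move.
- let_go() and close_gripper(): open the fingers fully, or close them until they stop; the grip force is fixed at half the most.
- wait(seconds).
- ik(position, orientation): joint angles nearest the present ones, or None.
- read_state(): the state.
- camera(name): name is "scene" or "side" or "wrist"; returns a dict with "img" (384x512x3 uint8, red, green, blue), "fx", "fy", "cx", "cy" (pixels), "eye" and "attitude" of the camera in the world; the wrist camera has in their place "T_tool_cam" (4x4, takes a point from camera to tool coordinates, whose origin is the TCP and whose axes are the flange's). Camera axes: x right, y up, looking along -z (the intrinsics and any distortion apply to the point x, -y, -z); pixel columns grow to the right and rows downward; lengths in m; the calibration is good to about 2 mm. A picture is of the moment at which its call begins: read the wrist's pose just before it. There is no depth.
A pose or a line that the arm cannot do raises Unreachable and nothing moves.
- hand_in(): hands the job in; it is judged then, once.
Trained networks look in the newest picture that a camera, given by its name, has taken for a name from the list of things; names that differ only in an ending like _2 or _b are one class to them, and where a whole thing is asked for, a point or a joint stands for the part that bears it (a point fixed in the world has none). Each returns a list of dicts, best first, with "score" (0 to 1); they miss things now and then, are a little off and sometimes report something else, mostly with a low value. They report only what shows in the picture. A call takes as long as a camera call. They do not tell look-alikes from the thing itself.
- look_for(thing, camera): "at" ([column, row] in pixels, amid what is visible of it).
- cut_out(thing, camera): "region" (384x512 bool, what is visible of it) and "at" ([column, row] in pixels, amid what is visible of it).
The state is a dict: "time": time; "joint_positions": joint angles; "qvel": joint speeds; "tau": joint torques, N m; "position": TCP position; "ee_rot": TCP orientation; "wrist_force": force on the tool from outside, world axes, zero at the start; "ft_torque": the same for the moment, N m; "width": opening from 0.0 (shut) to 1.0 (fully open); "grip_force": force on a finger pad.
Only numpy, scipy, OpenCV 4.12 (cv2) and the standard library are available. Lean on these libraries where they do the work, as an engineer would, in place of code of your own. Each camera call takes 0.05 s, during which the arm holds its last target. There are 200 camera calls.

TASK

Get the three small steel balls out of the tipping dispenser into the round dish, keeping the two large balls in the can. Slide the dish fully home between the guides under the dispenser and turn the cap until its middle-width slot lies squarely over the mouth while the can is upright, then push the lever all the way down until the small balls have run out, and let the can swing back upright. The dish stays where it is under the can, and the other things on the bench are left where they stand.

Things in the scene. Friction and masses are not known exactly. Their poses are not given: they have to be found in the camera images.
- dispenser: fixed stand of the tipping dispenser; origin on the bench midway between two grey uprights (135 mm high, inner faces at y = +-60). Its -x points out of the bay, the way the can tips. On the bench: back stop bar (front face x = -5 mm, 14 high) and guide rails 12 high, inner faces y = +-53.5 from x = 0 to -65 mm, then flaring to x = -88, y = +-66 mm
- bay (a point): point on the bench under the can where the dish's centre is when the dish is fully home against the back stop (55 mm from the stand's origin along its -x)
- can (a joint): tip angle of the can, rad: 0 upright (rest), 1.95 fully tipped on its stop, the cap then facing the stand's -x and 22 degrees down. It tips about a level axis along the stand's y, 120 mm above the bench. A spring (0.15 N m at rest, 0.345 N m fully tipped) and a damper swing it back upright within about 3 s of being let go
- can_mid (a point): middle of the can, on its tip axis. Clear can, outer diameter 98, inner 90, 73 mm high; upright, its underside is 85 mm above the bench. Under the cap a fixed inner lid is open only over 110 degrees about the stand's -x (the mouth). A clear partition parts it: small balls on the +y side, large on the -y side
- lever_bar (a point): middle of the lever's grip bar, on its axis: dark round bar, 12 mm diameter, 62 mm long, level along the stand's y, on the stand's +y side, 70 mm from the tip axis. Stand's frame: x -39, y 115, z 178 mm when upright; tipping, it goes on a 70 mm circle out to -x, down and back under to x -41, z 63 mm. It can be pressed down from above all the way (4 to 12 N)
- cap (a joint): turn of the cap on the can, rad, anticlockwise seen from above positive, free for 2 turns either way; light friction (0.04 N m) holds it anywhere. 0 (or 6.283) = the middle-width slot lies squarely over the mouth. Push a rib sideways to turn it
- cap_top (a point): centre of the cap's top face (163 mm up), x axis turning with the cap (along the stand's +x at cap = 0). Aluminium disc 104 across. Anticlockwise from its x axis: three dark steel radial ribs at 0, 120, 240 degrees (8 thick, radius 21 to 51, 22 mm high); curved slots, 96 degrees long, centred at 180 (20 mm wide: passes small balls only), 300 (30 mm: passes all) and 60 (8 mm: passes none)
- small1_center (a point): centre of a small steel ball, 14 mm diameter, starts in the can
- small2_center (a point): centre of a small steel ball, 14 mm diameter, starts in the can
- small3_center (a point): centre of a small steel ball, 14 mm diameter, starts in the can
- large1_center (a point): centre of a large steel ball, 24 mm diameter, starts in the can and stays there
- large2_center (a point): centre of a large steel ball, 24 mm diameter, starts in the can and stays there
- dish_mid (a point): centre of the loose round white dish half-way up: 100 mm outer diameter, 24 mm high, upright wall 4 mm thick, inner floor 4 mm above the bench, 100 to 210 g; stands on the bench and slides easily
- jar: bystander: loose round glass jar with steel lid, 62 mm diameter, 70 mm high; origin at its underside
- loupe: bystander: loose black eye loupe, 48 mm diameter, 42 mm high; origin at its underside
- blanks: bystander: stack of brass dial blanks, 38 mm diameter, 30 mm high; origin at its underside
- tweezers: bystander: steel tweezers lying flat along their x axis, 130 mm long, 9 mm high; origin near mid-length, underneath
- cup: bystander: white mug, 68 mm diameter, 60 mm high, handle reaching 71 mm out along its +y; origin at its underside
- brush: bystander: dusting brush lying along its x axis, 160 mm long, under 35 mm high; origin at its underside near mid-length
Mind the look-alikes: they are no part of the job. Of the things like the part that bears dish_mid, leave any that is green, purple or red; of the rest the smaller one is meant.

How it is judged (in metres and radians):
On the way, in this order (a step that is already met when the one before it is completed fails the run):
1. with the can upright, the dish is home in the bay and the cap's middle-width slot lies over the mouth ((value of joint cap between -0.16 and 0.16 rad or value of joint cap between 6.1232 and 6.4432 rad) and value of joint can below 0.08 rad and horizontal distance between dish_mid and bay below 0.015 m), for 0.2 s.
2. the can is tipped right over by the lever, the cap still set and the dish still home (value of joint can above 1.75 rad and (value of joint cap between -0.16 and 0.16 rad or value of joint cap between 6.1232 and 6.4432 rad) and horizontal distance between dish_mid and bay below 0.015 m), for 0.2 s.
At the end, for the whole second after the job is handed in: all three small balls lie in the dish (centres within 46 mm of the dish's centre and below 30 mm), both large balls are still in the can, the can is back upright (within 0.08 rad) and at rest, and the dish stands level within 15 mm of its home position in the bay (horizontal distance between each of small1_center, small2_center, small3_center and dish_mid below 0.046 m and height (world z) of each of small1_center, small2_center, small3_center below 0.03 m and distance between each of large1_center, large2_center and can_mid below 0.055 m and value of joint can below 0.08 rad and velocity of joint can below 0.1 rad/s and horizontal distance between dish_mid and bay below 0.015 m and angle between dish_mid's own z axis and vertical below 0.1 rad); the robot touches nothing.
It fails at once if one of the bystanders on the bench is shifted by more than 20 mm (distance of any of jar, loupe, blanks, tweezers, cup, brush from where it was at the start of the episode above 0.02 m).
It also fails if it takes over 69 s, if anything falls off the work surface, if the arm or the gripper's body presses on something with over 40 N, if the wrist force passes 120 N, or if a joint passes its speed limit or range.

## Working session

There is one attempt and no reset: what is moved stays moved. The work goes in short steps, each a Python script; the robot and the scene stay as the last script left them, time stands still between calls to the robot, and variables do not carry over. Pictures are saved under pics/ and viewed, at most 10 in all, crops included, and the job is handed in when it is done.

```bash
ls; mkdir -p pics; cat > h.py <<'E'
from cell import *
import numpy as np, cv2
def save(n,img): cv2.imwrite('pics/'+n,img[:,:,::-1])
E
python3 - <<'E'
from h import *
ims=[]
for c in ["scene","side"]:
    d=camera(c); print(c,{k:d[k] for k in d if k!='img'}); save(c+'.png',d['img'])
    for t in ["dispenser","dish_mid","can","cap","lever_bar","jar","loupe","blanks","tweezers","cup","brush"]:
        print(t,[(np.round(x['at']).tolist(),round(x['score'],2)) for x in look_for(t,c)[:4]])
print(read_state(), grip_depth)
E
```

```text
pics
scene {'fx': 431.3590395258632, 'fy': 431.3590395258632, 'cx': 254.33843938536918, 'cy': 193.5830464858344, 'eye': array([ 0.91128609, -0.48378681,  1.11549603]), 'attitude': array([32.11893462,  0.57538887, 42.37362277])}
dispenser [([313.0, 204.0], 0.92), ([304.0, 281.0], 0.52)]
dish_mid [([158.0, 270.0], 0.83), ([223.0, 301.0], 0.8), ([115.0, 238.0], 0.64), ([242.0, 168.0], 0.62)]
can [([308.0, 192.0], 0.67)]
cap [([314.0, 191.0], 0.59), ([199.0, 205.0], 0.28)]
lever_bar [([309.0, 193.0], 0.64)]
jar [([246.0, 214.0], 0.63), ([201.0, 203.0], 0.57)]
loupe [([304.0, 280.0], 0.61)]
blanks [([247.0, 316.0], 0.54)]
tweezers [([297.0, 141.0], 0.61)]
cup [([379.0, 167.0], 0.69)]
brush [([198.0, 204.0], 0.75)]
side {'fx': 456.3924434696758, 'fy': 456.3924434696758, 'cx': 253.45435544708508, 'cy': 190.78075224905297, 'eye': array([1.14476191, 1.10556798, 0.97552459]), 'attitude': array([ 56.17790128,  -0.99831684, 150.71385025])}
dispenser [([250.0, 220.0], 0.84)]
dish_mid [([195.0, 183.0], 0.89), ([270.0, 152.0], 0.78), ([300.0, 215.0], 0.77), ([234.0, 167.0], 0.73)]
can [([247.0, 208
[... 332 characters left out ...]
]
{'time': 1.2, 'joint_positions': array([-2.11634475e+00,  1.51209441e+01,  9.19020956e+01, -6.50965003e-04,
        7.29790123e+01, -2.11359982e+00]), 'qvel': array([-0.01325235, -0.02293474, -0.04292781,  0.00408483, -0.06184147,
       -0.04612904]), 'tau': array([-1.21298431e-04, -5.15077293e+01, -3.67723167e+01, -1.01847361e-04,
        1.00577796e-03,  3.28726998e-06]), 'position': array([ 6.74989117e-01, -3.03261918e-05,  2.31275960e-01]), 'ee_rot': array([-1.79997926e+02,  5.46342295e-04,  8.99974456e+01]), 'wrist_force': array([-0.07820379, -0.28279439, -0.62287498]), 'ft_torque': array([-0.03230772,  0.00411721, -0.01798316]), 'grip_force': 0.0, 'width': 1.0028878560693504} 0.0187
```

```bash
python3 - <<'E'
import cv2
a=cv2.imread('pics/scene.png');b=cv2.imread('pics/side.png')
cv2.imwrite('pics/scene_c.png',cv2.resize(a[100:364,60:412],(800,600),interpolation=cv2.INTER_CUBIC))
cv2.imwrite('pics/side_c.png',cv2.resize(b[100:340,120:440],(800,600),interpolation=cv2.INTER_CUBIC))
E
```

```text
(no output)
```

View pics/scene_c.png

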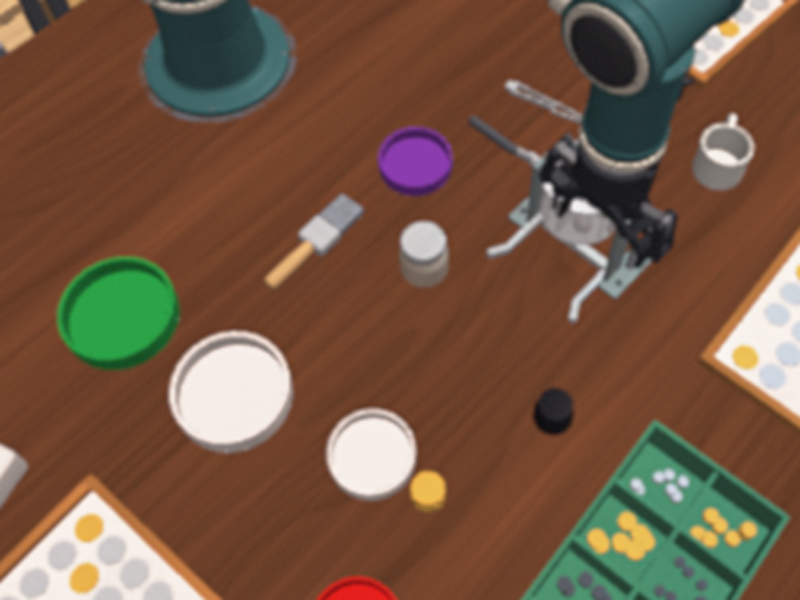

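View pics/side_c.png

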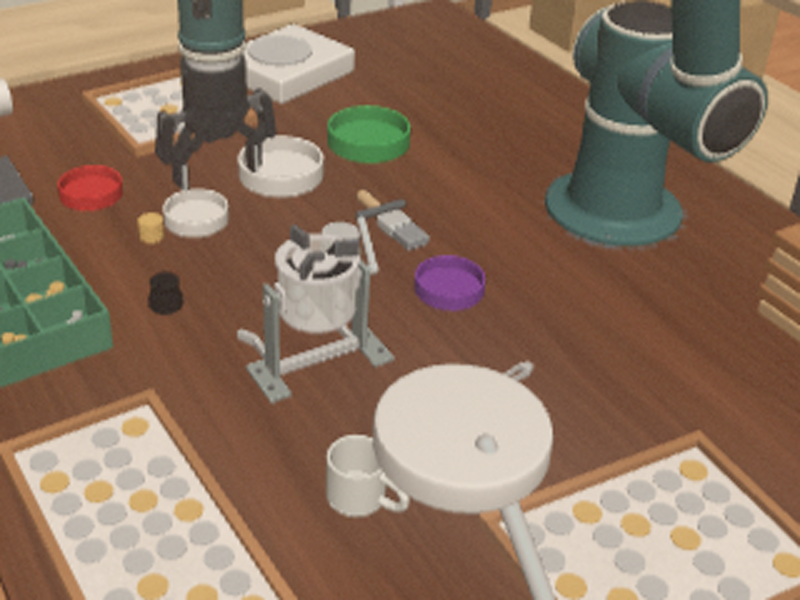

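The scene picture shows five candidates for the dish:
- green at (112,237)
- large white at (161,271)
- small white at (223,300)
- purple at (243,170)
- red at (217,362)

By the description I choose the small white one at (223,300). The blanks stand right beside it at (247,316). The dispenser is at about (313,204), partly hidden by the arm, with the jar just in front of its mouth. Next I locate things and look from near.

```bash
cat >> h.py <<'E'
from scipy.spatial.transform import Rotation as Rn
def campose(d,st=None):
    if 'eye' in d: return Rn.from_euler('xyz',d['attitude'],degrees=True).as_matrix(), np.array(d['eye'])
    R=Rn.from_euler('xyz',st['ee_rot'],degrees=True).as_matrix(); T=np.array(d['T_tool_cam'])
    return R@T[:3,:3], R@T[:3,3]+np.array(st['position'])
def onplane(d,px,z,st=None):
    R,e=campose(d,st); p=np.atleast_2d(px).astype(float)
    if d.get('distortion') is not None: pass
    v=np.c_[(p[:,0]-d['cx'])/d['fx'],-(p[:,1]-d['cy'])/d['fy'],-np.ones(len(p))]@R.T
    return e+v*((z-e[2])/v[:,2])[:,None]
def proj(d,P,st=None):
    R,e=campose(d,st); q=(np.atleast_2d(P)-e)@R
    return np.c_[d['cx']+d['fx']*q[:,0]/-q[:,2], d['cy']-d['fy']*q[:,1]/-q[:,2]]
E
python3 - <<'E'
from h import *
d=camera('scene')
for n,px,z in [('dish',(223,300),.012),('blanks',(247,314),.02),('jar',(246,207),.07),('loupe',(304,281),.03),('brush',(198,205),.01),('purple',(243,170),.01),('cup',(378,165),.05),('big',(161,271),.012),('red',(217,364),.012),('base of bay',(313,204),.1)]:
    print(n,onplane(d,px,z)[0].round(3))
p=onplane(d,(223,300),.012)[0]
move_ptp([p[0]-.06,p[1],.33],[180,0,90])
st=read_state(); d=camera('wrist'); print({k:d[k] for k in d if k!='img'},st['position'],st['ee_rot']); save('w1.png',d['img'])
r=cut_out('dish_mid','wrist')
for x in r: print(x['at'],x['score'],x['region'].sum(), onplane(d,x['at'],.012,st))
print(look_for('blanks','wrist'))
d=camera('scene'); save('scene2.png',d['img']);
I=np.hstack([cv2.resize(d['img'][130:250,230:390],(800,600),interpolation=cv2.INTER_CUBIC)])
save('scene2_c.png',I)
for t in ['dispenser','can','cap','lever_bar','cup','tweezers','jar']:
    print(t,[(np.round(x['at']).tolist(),round(x['score'],2)) for x in look_for(t,'scene')[:2]])
E
```

```text
dish [ 0.597 -0.277  0.012]
blanks [ 0.67  -0.264  0.02 ]
jar [ 0.474 -0.055  0.07 ]
loupe [ 0.724 -0.101  0.03 ]
brush [ 0.338 -0.121  0.01 ]
purple [0.35  0.062 0.01 ]
cup [0.662 0.33  0.05 ]
big [ 0.415 -0.333  0.012]
red [ 0.697 -0.4    0.012]
base of bay [0.616 0.063 0.1  ]
{'fx': 298.40410454268874, 'fy': 298.40410454268874, 'cx': 257.31946196284485, 'cy': 191.26871099353508, 'T_tool_cam': array([[-6.12147128e-05,  9.44796746e-01,  3.27656994e-01,
         8.43124639e-02],
       [ 9.99999603e-01, -2.33521992e-04,  8.60184618e-04,
        -2.28870952e-04],
       [ 8.89214742e-04,  3.27656917e-01, -9.44796356e-01,
        -1.42138646e-01],
       [ 0.00000000e+00,  0.00000000e+00,  0.00000000e+00,
         1.00000000e+00]])} [ 0.53726052 -0.27643027  0.32935044] [-1.79975569e+02 -5.81013863e-02  9.00448403e+01]
[298.2, 147.8] 0.88 3408 [[ 0.59989578 -0.27970748  0.012     ]]
[363.0, 226.5] 0.86 2570 [[ 0.71602618 -0.41420596  0.012     ]]
[187.6, 185.5] 0.62 6344 [[ 0.42363751 -0.34137177  0.012     ]]
[72.2, 196.2] 0.58 7022 [[ 0.23288926 -0.36003802  0.012     ]]
[{'at': [350.9, 134.6], 'score': 0.68}]
dispenser [([315.0, 193.0], 0.9)]
can [([315.0, 178.0], 0.77)]
cap [([318.0, 179.0], 0.6)]
lever_bar [([314.0, 181.0], 0.74)]
cup [([380.0, 166.0], 0.6)]
tweezers [([294.0, 141.0], 0.66)]
jar [([245.0, 212.0], 0.78), ([208.0, 198.0], 0.32)]
```

View pics/w1.png

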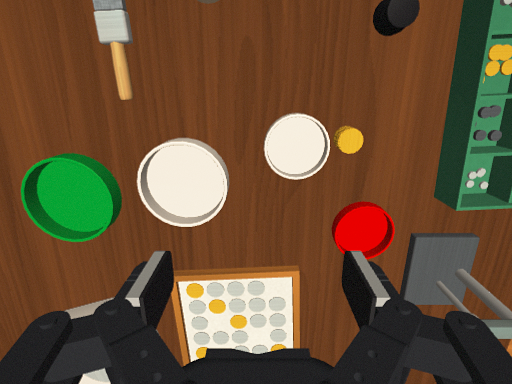

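View pics/scene2_c.png

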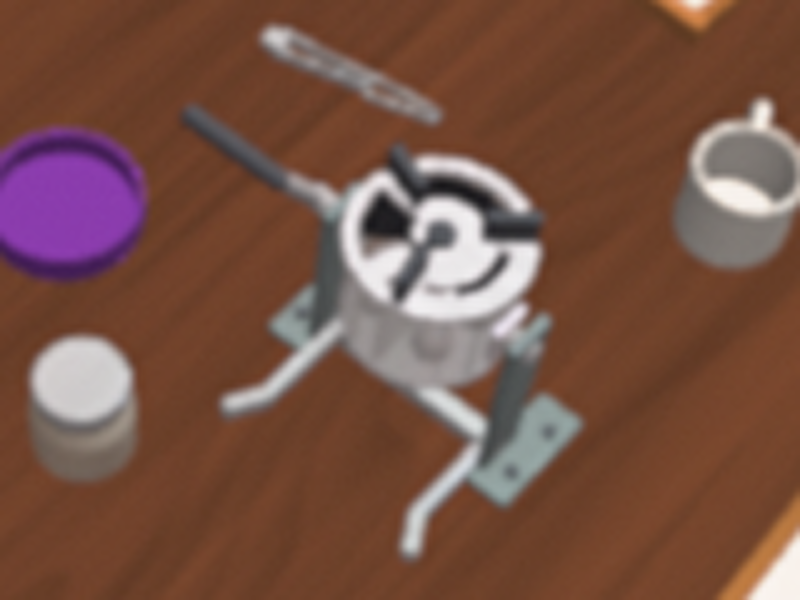

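The wrist view shows the small white dish at (298,148), with the blanks 50 px to its right. The scene crop (5×, offset 230,130) shows:
- flare tips at crop (232,403) and (410,550)
- the lever bar at upper left, outer end (188,112)
- cap hub at (440,235), ribs at (405,170), (515,225) and (405,275)

Going anticlockwise, the narrow slot at lower right comes first, then the middle slot at the top and the wide slot at the left. So the lower-left rib is rib 0. Next I fit the stand's pose and look from near with the wrist camera.

```bash
python3 - <<'E'
from h import *
from scipy.optimize import least_squares
d=camera('scene')
F=[((232,403),(-88,68,10)),((410,552),(-88,-68,10)),((188,112),(-39,146,178)),((545,320),(0,-63,135)),((440,240),(0,0,163)),((280,180),(-39,84,178))]
u=np.array([f[0] for f in F])/5.+[230,130]; P=np.array([f[1] for f in F])/1000.
def w(p):
    c,s=np.cos(p[2]),np.sin(p[2]); return np.c_[p[0]+c*P[:,0]-s*P[:,1],p[1]+s*P[:,0]+c*P[:,1],P[:,2]]
best=min((least_squares(lambda p:(proj(d,w(p))-u).ravel(),[.6,.1,y]) for y in np.arange(0,6.3,.7)),key=lambda r:r.cost)
print(best.x,np.degrees(best.x[2]),best.fun.reshape(-1,2).round(1))
x,y,_=best.x
move_ptp([x-.10,y,.44],[180,0,90])
st=read_state(); d=camera('wrist'); save('w2.png',d['img']); print(st['position'],st['ee_rot'],proj(d,w(best.x),st).round())
cx=proj(d,[[x,y,.163]],st)[0].astype(int); print(cx)
a=max(cx[0]-110,0);b=max(cx[1]-90,0)
save('w2c.png',cv2.resize(d['img'][b:b+165,a:a+220],(800,600),interpolation=cv2.INTER_CUBIC)); print(a,b)
for t in ['jar','cup','tweezers','loupe']:
    print(t,[(np.round(q['at']).tolist(),round(q['score'],2),onplane(d,q['at'],.03,st)[0].round(3)) for q in look_for(t,'wrist')[:2]])
E
```

```text
[0.59357688 0.10660587 1.57665017] 90.33540052520824 [[-0.   1.1]
 [ 0.9 -0.9]
 [ 0.7  0.6]
 [-2.3  1.5]
 [ 1.1 -1.4]
 [-0.2 -0.8]]
[0.49380809 0.10585564 0.43943023] [-1.79963809e+02  3.42398316e-02  8.99445059e+01] [[274. 179.]
 [342. 178.]
 [225. 180.]
 [366. 146.]
 [328. 150.]
 [269. 180.]]
[328 150]
218 60
jar [([243.0, 217.0], 0.96, array([ 0.464, -0.056,  0.03 ])), ([318.0, 152.0], 0.35, array([0.606, 0.077, 0.03 ]))]
cup [([358.0, 8.0], 0.92, array([0.656, 0.312, 0.03 ])), ([330.0, 154.0], 0.6, array([0.628, 0.073, 0.03 ]))]
tweezers [([213.0, 49.0], 0.56, array([0.418, 0.252, 0.03 ]))]
loupe [([368.0, 236.0], 0.67, array([ 0.72 , -0.099,  0.03 ]))]
```

View pics/w2c.png

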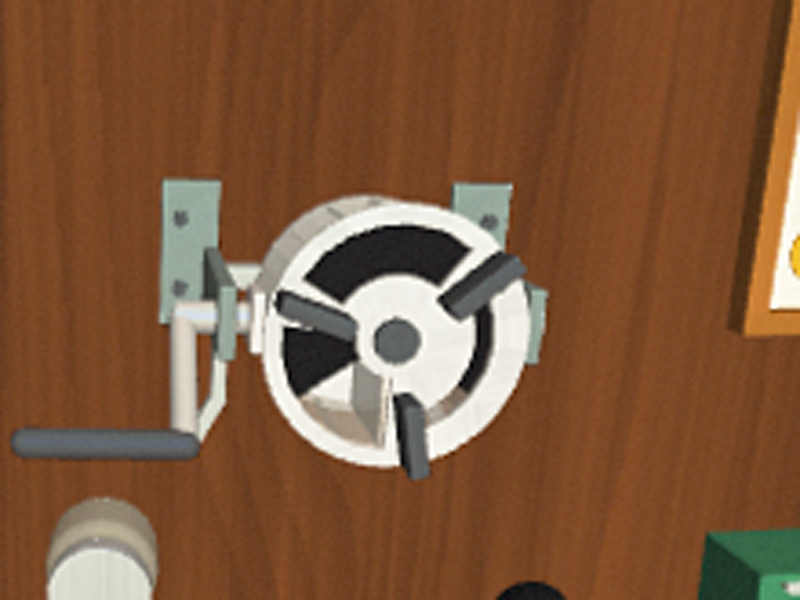

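The close crop (218,60 offset, 3.64×) shows:
- cap disc centre at crop (397,336)
- rib 0 pointing down at (412,440), rib 120 at (485,285), rib 240 at (315,312)
- lever bar from (18,442) to (195,442)
- mouth toward the bottom of the image

So the cap is roughly half a turn off. Next I refit the stand from both views and measure the cap angle.

```bash
python3 - <<'E'
from h import *
from scipy.optimize import least_squares
st=read_state(); dw=camera('wrist'); ds=camera('scene')
def W(p,P):
    c,s=np.cos(p[2]),np.sin(p[2]); return np.c_[p[0]+c*P[:,0]-s*P[:,1],p[1]+s*P[:,0]+c*P[:,1],P[:,2]]
F=[((232,403),(-88,68,10)),((410,552),(-88,-68,10)),((188,112),(-39,146,178)),((440,240),(0,0,163)),((280,180),(-39,84,178))]
us=np.array([f[0] for f in F])/5.+[230,130]; Ps=np.array([f[1] for f in F])/1000.
G=[((397,336),(0,0,163)),((14,443),(-39,146,178)),((199,443),(-39,84,178)),((537,325),(0,-63,135)),((227,322),(0,63,135))]
uw=np.array([f[0] for f in G])*220/800.+[218,60]; Pw=np.array([f[1] for f in G])/1000.
f=lambda p:np.r_[(proj(ds,W(p,Ps))-us).ravel(),(proj(dw,W(p,Pw),st)-uw).ravel()]
r=least_squares(f,[.594,.107,1.577],loss='soft_l1'); print(r.x,np.degrees(r.x[2])); print(f(r.x).reshape(-1,2).round(1).tolist())
w=least_squares(lambda p:f(p)[10:],r.x); print('wrist only',w.x); np.save('stand.npy',r.x)
q=lambda c,z:onplane(dw,np.array(c)*220/800.+[218,60],z,st)
c=q((397,336),.163)[0]; print('capc',c)
for n,a,b in [(0,(400,397),(418,474)),(120,(446,304),(515,262)),(240,(352,326),(280,300))]:
    A,B=q(a,.185)[0],q(b,.185)[0]; m=(A+B)/2-c
    print(n,'rib dir',np.degrees(np.arctan2(*(B-A)[1::-1])),'centre dir',np.degrees(np.arctan2(m[1],m[0])),np.hypot(m[0],m[1]))
E
```

```text
[0.59280272 0.10307701 1.56551821] 89.69758641069186
[[-1.1, 1.4], [-0.5, -0.3], [-0.1, 0.7], [0.0, -0.7], [-1.2, -0.4], [0.4, 0.1], [2.7, -0.3], [-4.3, -0.2], [-0.4, -0.5], [1.3, 0.0]]
wrist only [0.59284875 0.10298632 1.56812534]
capc [0.59217339 0.10327037 0.163     ]
0 rib dir -73.16909835537929 centre dir -86.0386017044331 0.034161719748445785
120 rib dir 32.82920460790434 centre dir 45.429670310944296 0.033731531555371314
240 rib dir 160.3128840421889 centre dir 159.69133860073666 0.037867493712162525
```

```bash
python3 - <<'E'
from h import *
c=np.array([.5928,.1031])
move_ptp([*c,.24],[180,0,-20]); s=read_state(); print(s['joint_positions'].round(1),s['ee_rot'])
hit=movel([*c,.158],max_speed=.03,force_limit=3); s=read_state(); print(hit,s['position'],s['wrist_force'],s['time'])
p=s['position']
movel([*c,p[2]+.003],max_speed=.03) if hit else None
j=read_state()['joint_positions'].copy(); print(j)
for k in range(1,12):
    q=j.copy(); q[5]=j[5]-15*k
    movej(q.tolist()); s=read_state()
    print(k,s['ee_rot'][2].round(1),s['wrist_force'].round(1),s['ft_torque'].round(2),s['time'])
    if k==1 and abs((s['ee_rot'][2]+5))>3: print('wrong way'); break
E
```

```text
[  7.5   6.9 100.6  -0.   72.4 117.5] [-1.79979122e+02 -4.02129053e-02 -1.99636967e+01]
False [0.59290407 0.10311209 0.1581542 ] [1.08763232 0.45528439 0.00859032] 9.4583
[ 7.49465073e+00  1.04537709e+01  1.05544357e+02 -6.26555438e-04
  6.39856887e+01  1.17495963e+02]
1 -5.2 [-0.2  0.1  0. ] [ 0.01  0.03 -0.02] 9.8167
2 9.7 [-0.7  0.5  0.4] [ 0.08 -0.    0.01] 10.175
3 24.7 [ 0.6 -0.7 -0.5] [-0.04 -0.02 -0.01] 10.5333
4 39.6 [-0.   0.5  0.3] [ 0.03 -0.01  0.  ] 10.8917
5 54.6 [-0.2 -0.5 -0.2] [-0.01 -0.03  0.05] 11.25
6 69.6 [0.2 0.4 0.7] [-0.05  0.03  0.  ] 11.6083
7 84.6 [ 0.3 -0.4 -0.7] [0.02 0.01 0.  ] 11.9667
8 99.6 [ 0.6 -0.1 -1.2] [-0.05  0.02 -0.01] 12.325
9 114.6 [ 0.3  0.2 -0.3] [-0.04  0.   -0.03] 12.6833
10 129.6 [0.3 0.1 0.5] [-0.03 -0.02  0.02] 13.0417
11 144.6 [-0.6  0.  -0.2] [-0.06 -0.01 -0.01] 13.4
```

```bash
python3 - <<'E'
from h import *
c=[.5928,.1031]
movel([*c,.23])
move_ptp([.5928-.0,.1031-.08,.36],[180,0,90]); 
st=read_state(); d=camera('wrist'); np.save('p3.npy',np.r_[st['position'],st['ee_rot']])
cx=proj(d,[[*c,.163]],st)[0].astype(int); a,b=cx[0]-60,max(cx[1]-45,0); print(a,b,cx,st['time'])
save('w3c.png',cv2.resize(d['img'][b:b+90,a:a+120],(800,600),interpolation=cv2.INTER_CUBIC))
E
```

```text
199 47 [259  92] 14.8333
```

View pics/w3c.png

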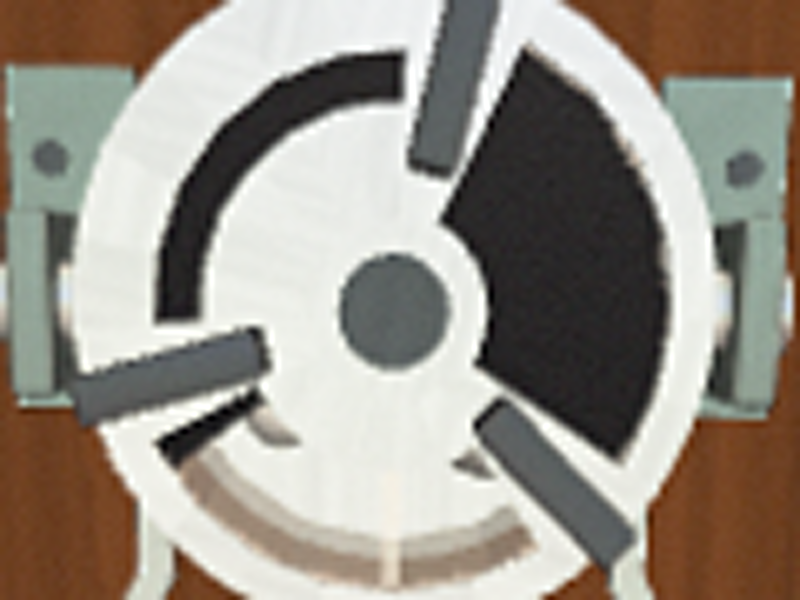

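The cap has turned. In the crop rib 0 is at the top, (455,80), pointing about 76°, and the middle slot sits at the bottom over the mouth. It needs about 14° more. I finish that, then grip the dish's near wall.

```bash
python3 - <<'E'
from h import *
c=[.5928,.1031]
move_ptp([*c,.23],[180,0,140]); movel([*c,.158],max_speed=.06,force_limit=4)
j=read_state()['joint_positions'].copy()
y=read_state()['ee_rot'][2]; j[5]-=158.5-y; movej(j.tolist()); s=read_state(); print(s['ee_rot'],s['joint_positions'].round(1),s['time'])
movel([*c,.23])
move_ptp([.5928-.0,.1031-.08,.36],[180,0,90])
st=read_state(); d=camera('wrist')
cx=proj(d,[[*c,.163]],st)[0].astype(int); a,b=cx[0]-60,max(cx[1]-45,0)
cap=cv2.resize(d['img'][b:b+90,a:a+120],(400,300),interpolation=cv2.INTER_CUBIC)
# dish from near
move_ptp([.600,-.37,.26],[180,0,180])
st=read_state(); d=camera('wrist'); print(st['position'],st['ee_rot'])
for x in cut_out('dish_mid','wrist')[:3]:
    (u,v),(w,h),_=cv2.fitEllipse(max(cv2.findContours(x['region'].astype(np.uint8),0,1)[0],key=len))
    print(x['at'],x['score'],x['region'].sum(),onplane(d,[u,v],.014,st)[0].round(4),onplane(d,[[u-w/2,v],[u+w/2,v]],.024,st).round(3).tolist())
    ys,xs=np.nonzero(x['region']); print(xs.min(),xs.max(),ys.min(),ys.max())
for x in look_for('blanks','wrist')[:2]: print(x, onplane(d,x['at'],.02,st))
save('w4.png',np.hstack([cv2.copyMakeBorder(cap,0,84,0,0,cv2.BORDER_CONSTANT),d['img'][:,60:460]])); print(st['time'])
E
```

```text
[1.79952934e+02 8.37062638e-02 1.58314621e+02] [  7.5  10.4 105.5   0.   64.  -60.8] 17.3833
[ 0.6003297  -0.36939161  0.26007405] [ 1.79986708e+02  1.26300406e-02 -1.79980913e+02]
[292.5, 28.9] 0.74 6402 [ 0.4492 -0.3343  0.014 ] [[0.451, -0.374, 0.024], [0.451, -0.296, 0.024]]
226 353 0 66
[330.1, 154.8] 0.6 4801 [ 0.5948 -0.2763  0.014 ] [[0.593, -0.327, 0.024], [0.593, -0.23, 0.024]]
289 367 114 190
{'at': [334.3, 207.3], 'score': 0.64} [[ 0.67110354 -0.26331862  0.02      ]]
20.9167
```

View pics/w4.png

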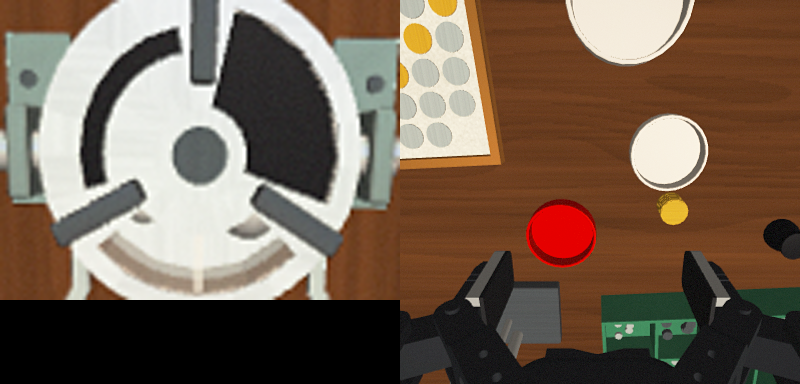

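Cap: rib 0 points straight up at (202,40) and the middle slot is centred at the bottom, so it is set. The small white dish is at about (0.597,−0.278), the blanks 20 mm clear of its rim. I now grip the wall, carry it, release it in the flare and push it home.

```bash
python3 - <<'E'
from h import *
R=[180,0,180]
x,y=.597,-.278
move_ptp([x,y-.048,.08],R); print(movel([x,y-.048,.009],max_speed=.08,force_limit=8))
close_gripper(); s=read_state(); print(s['width'],s['grip_force'],s['position'],s['wrist_force'].round(1))
movel([x,y-.048,.012],max_speed=.05)
movel([.593,-.15,.012],max_speed=.15)
print('in',movel([.593,.018-.048,.012],max_speed=.08,force_limit=8)); s=read_state(); print(s['position'],s['wrist_force'].round(1))
movel([.593,s['position'][1],.0095],max_speed=.03)
let_go(); movel([.593,s['position'][1],.06],max_speed=.15)
movel([.593,-.105,.06]); close_gripper(); movel([.593,-.105,.012])
h=movel([.593,0.0,.012],max_speed=.05,force_limit=4); s=read_state(); print('push',h,s['position'],s['wrist_force'].round(1))
movel([.593,-.10,.012]); movel([.593,-.10,.20])
d=camera('scene')
for q in look_for('dish_mid','scene')[:4]: print(q,onplane(d,q['at'],.012)[0].round(3))
move_ptp([.5928,-.06,.36],[180,0,90]); st=read_state(); w=camera('wrist')
for q in look_for('dish_mid','wrist')[:4]: print(q,onplane(w,q['at'],.012,st)[0].round(3))
save('w5.png',np.hstack([w['img'][0:300,130:410],cv2.resize(d['img'][150:250,250:390],(420,300),interpolation=cv2.INTER_CUBIC)])); print(st['time'])
E
```

```text
False
0.035680921566279965 56.42383392434567 [ 0.59721022 -0.32608747  0.0092131 ] [ 1.2 -0.4  0.8]
in False
[ 0.59303277 -0.03045662  0.01199001] [-1.1  0.1 -1.3]
push True [ 0.59309238 -0.01525337  0.01186812] [ 0.3 -3.8  1.9]
{'at': [114.9, 236.4], 'score': 0.98} [ 0.238 -0.352  0.012]
{'at': [241.6, 166.5], 'score': 0.98} [0.339 0.068 0.012]
{'at': [212.9, 372.1], 'score': 0.84} [ 0.703 -0.42   0.012]
{'at': [297.8, 217.5], 'score': 0.79} [0.586 0.045 0.012]
{'at': [254.8, 81.5], 'score': 0.91} [0.588 0.033 0.012]
{'at': [165.7, 278.6], 'score': 0.88} [ 0.415 -0.324  0.012]
{'at': [91.1, 63.7], 'score': 0.83} [0.34  0.059 0.012]
{'at': [76.7, 294.6], 'score': 0.66} [ 0.235 -0.362  0.012]
35.4583
```

View pics/w5.png

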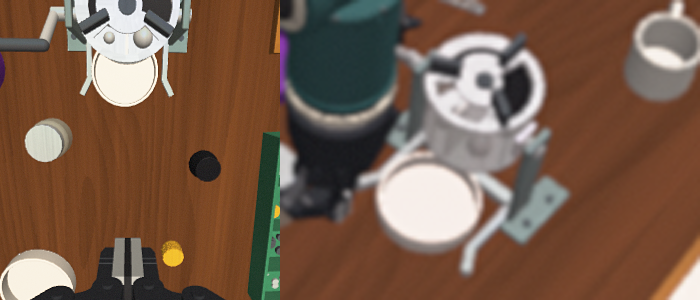

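The dish sits between the rails under the can, at (125,75) in the left half of the picture. The push stopped 30 mm on from first contact, which matches home. Next is the lever.

```bash
python3 - <<'E'
from h import *
R=[180,0,180]; X=.470
def pt(a,dz=0): a=np.radians(a); return [X,.103-.070*np.sin(a),.126+.070*np.cos(a)+dz]
move_ptp(pt(33.9,.045),R); movel(pt(33.9,.004),max_speed=.1)
for a in (50,66,82,98,114,128):
    movel(pt(a),max_speed=.12); s=read_state(); print(a,s['wrist_force'].round(1),s['time'])
h=movel(pt(143.5),max_speed=.05,force_limit=14); s=read_state(); print(h,s['position'].round(4),s['wrist_force'].round(1),s['time'])
wait(1.5)
d=camera('scene'); print([(q['at'],round(q['score'],2),onplane(d,q['at'],.011)[0].round(3)) for q in look_for('small1_center','scene')])
e=camera('side'); print([(q['at'],round(q['score'],2)) for q in look_for('small1_center','side')], s['time'])
save('tip.png',np.hstack([cv2.resize(d['img'][160:250,250:370],(400,300),interpolation=cv2.INTER_CUBIC),cv2.resize(e['img'][170:260,190:310],(400,300),interpolation=cv2.INTER_CUBIC)]))
E
```

```text
50 [-0.4 -6.9  9.6] 37.6667
66 [ -2.6 -15.1  11.3] 37.975
82 [ 0.9 -2.   3.8] 38.2833
98 [ 0.3 -1.7  3.5] 38.5917
114 [ 0.7 -1.5  3.5] 38.9
128 [ 0.7 -1.   4.8] 39.1917
False [0.4707 0.0612 0.0704] [ 1.6 -1.8  4.8] 39.7167
[]
[([256.5, 193.4], 0.31)] 39.7167
```

View pics/tip.png

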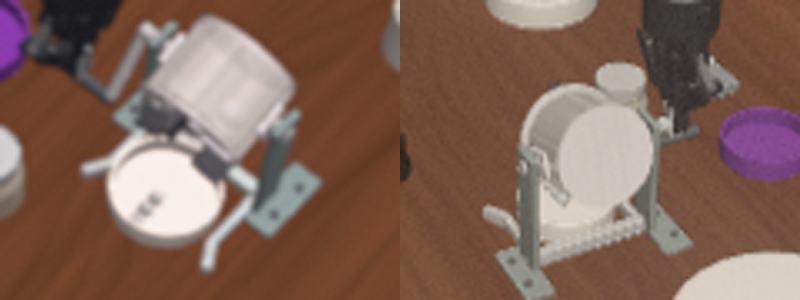

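Two or more balls are visible in the dish, clustered at (148,205) in the left half, and the can is fully over. I hold a bit longer, press a touch deeper, let the can swing back and count from near.

```bash
python3 - <<'E'
from h import *
X=.470
def pt(a,dz=0): a=np.radians(a); return [X,.103-.070*np.sin(a),.126+.070*np.cos(a)+dz]
movel(pt(145.6),max_speed=.03,force_limit=14); wait(1.5)
for a in (128,110,92,74,56,36): movel(pt(a,.001),max_speed=.08)
movel(pt(33.9,.06),max_speed=.1); 
move_ptp([.593,-.05,.27],[180,0,90]); st=read_state(); w=camera('wrist'); print(st['time'])
for t in ('small1_center','large1_center','dish_mid'):
    print(t,[(q['at'],round(q['score'],2),onplane(w,q['at'],.011,st)[0].round(3)) for q in look_for(t,'wrist')])
c=proj(w,[[.593,.048,.01]],st)[0].astype(int); print(c)
b=max(c[1]-75,0); save('fin.png',cv2.resize(w['img'][b:b+150,c[0]-100:c[0]+100],(800,600),interpolation=cv2.INTER_CUBIC))
E
```

```text
47.7333
small1_center []
large1_center [([271.8, 44.4], 0.71, array([0.609, 0.084, 0.011]))]
dish_mid [([42.8, 330.1], 0.98, array([ 0.228, -0.354,  0.011])), ([57.5, 73.2], 0.75, array([0.341, 0.052, 0.011])), ([260.4, 89.4], 0.72, array([0.595, 0.033, 0.011])), ([140.9, 301.6], 0.57, array([ 0.402, -0.295,  0.011]))]
[258  76]
```

View pics/fin.png

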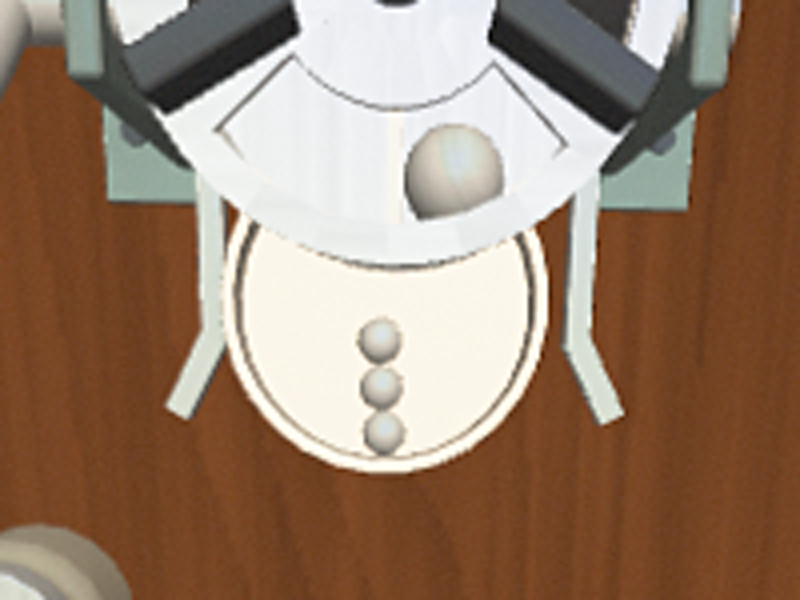

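All three small balls lie in the dish at crop (380,340), (380,387) and (383,432). A large ball shows in the can at (453,172), and the can looks upright.

```bash
python3 - <<'E'
from h import *
wait(2.5); print(hand_in(), read_state()['time'])
E
```

```text
the job is handed in; nothing more can be done
the job is handed in; nothing more can be done
```

The job is handed in (no verdict came back): the last picture shows all three small balls in the dish, the dish home under the upright can, and one large ball in it; the second large ball was out of view and the bystanders were not re-measured.

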